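# Centre a bowl on the banding wheel

### The arm

A 6-joint arm with a two-finger parallel gripper is mounted at the origin on the work surface. World frame = base frame: x ahead of the robot, y to its left, z up, the work surface at z = 0. Lengths are in m, angles in rad, forces in N, time in s.
With the tool pointing down it reaches from about 0.375 to 0.975 m from the base axis. Payload 3.8 kg.
Tool frame: the origin (TCP) lies midway between the tips of the shut fingers; the grasp point (between the pads) lies 19 mm behind it; z points along the fingers, y is the line along which they close (so a half turn about z gives the same grasp; the last joint's range is limited). The gripper opens to 85 mm and grips with 20 to 120 N. Pads are 22 mm wide; open, the fingers measure 114 mm over their backs; the gripper's body (76 mm by 85 mm) begins 54 mm behind the grasp point. The pads swing forward as they close: fully open they stand 13 mm farther back than shut.
Start: joints at [-1.216, 0.264, 1.604, -0, 1.274, -0.037], TCP at [0.258, -0.624, 0.194] pointing down, gripper open.
Joint ranges: [-2.63, 2.63], [-0.94, 2.18], [0.31, 2.57], [-1.31, 4.45], [0, 2.66], [-2.55, 2.55]. Speed limits (rad/s): [2.57, 2.57, 3.14, 3.14, 3.14, 3.14].

### API

Orientations are given as a rotation vector (axis times angle).
In Python, from workcell import bot, imaging gives the robot as it stands.
- The arm moves only by the tool step_arm, never from a script. Its argument "series" is a list of rows, each an object of numbers: "grip": the closure, from -1 (fully open) to 1 (shut); "x", "y", "z": the shift along the tool's x, y, z normalised to -1 to 1, where 1 is 500 mm; "ax", "ay", "az": the turn, a rotation vector about the tool's x, y, z normalised to -1 to 1, where 1 is 30 degrees. A call has 1 to 12 rows; each row is the pose to reach, as a shift and turn from the pose commanded when the call began, along the tool's axes at that moment; what a row does not reach only later rows make up. A row lasts 1/10 s, in which the tool goes at most 50 mm and 8.59 degrees, less where a joint would pass 70% of its speed; a pose out of reach is approached as far as the arm can. A call with a number of a shift or a turn outside -1 to 1 is refused whole. A call with a gripper value outside its range is refused whole. The fingers move at their own pace and stop on an object; "force" is the grip in N (left out, the last holds). Time passes only in rows, so rows that repeat a pose let the fingers close. It gives the time, the measured TCP pose, the force, the opening and the grip force at its end, in the units of the state.
- bot.read_state(): the state, without advancing time (a new reading comes with each control period).
- imaging.read_camera(name): name is "side" or "top"; returns a dict with "img" (400x640x3 uint8, red, green, blue), "fx", "fy", "cx", "cy" (pixels), "k1" (the pictures are not rectified: a ray, as slopes to the right and down, at radius r is drawn at 1 + k1 r^2 times it, then the intrinsics apply), "R" (3x3) and "t" (3): a world point X has camera coordinates R X + t. Camera axes: x right, y down, z forward; pixel columns grow to the right and rows downward; lengths in m; the calibration is good to about 2 mm. A picture is of the moment at which its call begins. There is no depth.
- bot.finish_job(): hands the job in; it is judged then, once.
The state is a dict: "time": time; "q": joint angles; "joint_vel": joint speeds; "joint_torque": joint torques, N m; "tool_pos": TCP position; "tcp_rot": TCP orientation; "wrist_force": force on the tool from outside, world axes, zero at the start; "torque": the same for the moment, N m; "width": opening from 0.0 (shut) to 1.0 (fully open); "grip_force": force on a finger pad.
Only numpy, scipy, OpenCV 4.12 (cv2) and the standard library are available. Lean on these libraries where they do the work, as an engineer would, in place of code of your own. Each camera call takes 0.05 s, during which the arm holds its last target. There are 200 camera calls.

### The job

The upside-down terracotta bowl stands off-centre on the potter's banding wheel, waiting to have its foot trimmed. With the fingertips, gently push it across the wheel head until it stands centred in the white ring; it must slide flat all the way, never gripped, tipped or lifted. Leave the flowerpot, the jar and the brush where they are, and finish with the hand clear.

Things in the scene. Friction and masses are not known exactly. Their poses are not given: they have to be found in the camera images.
- bowl: Shallow round terracotta bowl, upside down, loose, 0.35 to 0.7 kg; slides with friction, stays where left. Rim (below) 130 mm across with an upright outer wall from 0 to 22 mm above the wheel head, then tapering to 102 mm across at 47 mm; foot ring on top 96 mm across; 55 mm tall in all. Origin: centre of its underside, on the wheel head; z up along its axis.
- wheel_centre (a point): Centre of the banding wheel's top face. The wheel is fixed and does not turn: a flat dark disc 280 mm across, 16 mm thick, on a narrower foot, top 60 mm above the table. White ring, 138 mm inner and 148 mm outer diameter, is the bowl's place (4 mm free all round); a small white dot marks the centre. The bowl starts 35 to 70 mm off, any way but straight towards the robot.
- flowerpot: Bystander: small upturned terracotta flowerpot, 72 mm across, 70 mm tall, loose on the table. Origin: centre of its underside.
- jar: Bystander: jar with a blue cap, 56 mm across, 85 mm tall, loose on the table. Origin: centre of its underside.
- brush: Bystander: brush lying on the table, 20 mm tall. Origin: under its middle part; its length (200 mm) runs along its x axis.
There are look-alikes about, which are no part of the job. Leave any blue or turquoise look-alike of the bowl alone.

How it is judged:
At the end, for the whole second after the job is handed in: The bowl stands flat and at rest on the wheel head, its centre within 7 mm of the wheel's centre (horizontal distance between bowl and wheel_centre below 0.007 m and angle between bowl's own z axis and vertical below 0.05 rad and z of bowl in the frame of wheel_centre between -0.004 and 0.004 m and linear speed of bowl below 0.01 m/s); the robot touches nothing.
It fails at once if the bowl is lifted more than 6 mm off the wheel head or tipped more than 0.12 rad (z of bowl in the frame of wheel_centre above 0.006 m or angle between bowl's own z axis and vertical above 0.12 rad).
It fails at once if the bowl is pushed off the wheel or to its edge (centre over 95 mm from the wheel's centre) (horizontal distance between bowl and wheel_centre above 0.095 m).
It fails at once if not gentle: the robot presses on the bowl with more than 20 N (contact force between any of the fingers, the arm and bowl above 20 N).
It fails at once if not gentle: the bowl is flicked along faster than 0.3 m/s (linear speed of bowl above 0.3 m/s).
It fails at once if the flowerpot, the jar or the brush is moved more than 20 mm (distance of any of flowerpot, jar, brush from where it was at the start of the episode above 0.02 m).
It also fails if it takes over 48 s, if anything falls off the work surface, if the arm or the gripper's body presses on something with over 40 N, if the wrist force passes 120 N, or if a joint passes its speed limit or range.

## Working session

There is one attempt and no reset: what is moved stays moved. The work goes in short steps, Python scripts to look and compute and a tool call to move; the robot and the scene stay as the last step left them, time stands still between calls to the robot, and variables do not carry over. Pictures are saved under pics/ and viewed, at most 10 in all, crops included, and the job is handed in when it is done.

Besides the shell and the picture viewer there is one more tool, called after "Emit:" as name(argument=value, ...), one argument or row to a line, values as JSON. step_arm: Moves the arm, as the interface text tells. Scaled input: -1 to 1 covers 500 mm each way for a shift and 30 degrees each way for a turn. Its arguments: {"type":"object","properties":{"series":{"type":"array","items":{"type":"object","properties":{"grip":{"type":"number"},"x":{"type":"number","minimum":-1,"maximum":1},"y":{"type":"number","minimum":-1,"maximum":1},"z":{"type":"number","minimum":-1,"maximum":1},"ax":{"type":"number","minimum":-1,"maximum":1},"ay":{"type":"number","minimum":-1,"maximum":1},"az":{"type":"number","minimum":-1,"maximum":1}}}},"force":{"type":"number"}},"required":["series"]}

```bash
mkdir -p pics; cat > h.py <<'E'
import numpy as np,cv2
from workcell import bot,imaging
def cast(c,px,z):
    K=np.array([[c['fx'],0,c['cx']],[0,c['fy'],c['cy']],[0,0,1]],float)
    u=cv2.undistortPoints(np.array(px,float).reshape(-1,1,2),K,np.array([c['k1'],0,0,0.]),).reshape(-1,2)
    R=np.array(c['R']);t=np.array(c['t']);o=-R.T@t
    d=np.c_[u,np.ones(len(u))]@R
    return o+d*((z-o[2])/d[:,2])[:,None]
def save(c,n,crop=None,s=1):
    im=c['img'][:,:,::-1]
    if crop: x0,y0,x1,y1=crop; im=im[y0:y1,x0:x1]
    cv2.imwrite(n,cv2.resize(im,None,fx=s,fy=s))
E
python3 - <<'E'
from h import *
for n in('top','side'):
    c=imaging.read_camera(n);save(c,f'pics/{n}0.png');print(n,c['fx'],c['k1'],-np.array(c['R']).T@np.array(c['t']),np.array(c['R'])[2])
print(bot.read_state())
E
```

```text
top 415.3836454513374 -0.10641943249301959 [ 0.42275853 -0.01843123  1.26057   ] [ 0.16482794  0.00948259 -0.98627675]
side 467.602692459558 0.00343557663788623 [-0.09949712  0.72891111  0.99570018] [ 0.51127719 -0.52302448 -0.68193917]
{'time': 0.1, 'q': array([-1.21590355e+00,  2.64694432e-01,  1.60521082e+00,  2.37893569e-06,
        1.27368519e+00, -3.69038195e-02]), 'joint_vel': array([-1.96125921e-03,  3.21964565e-04, -2.45159808e-03, -1.77198413e-04,
       -2.03849205e-03,  8.13209781e-05]), 'joint_torque': array([ 7.96774984e-04, -5.16708934e+01, -3.68589950e+01, -4.32661898e-05,
        6.31276402e-03, -2.80790294e-05]), 'tool_pos': array([ 0.25749657, -0.6231822 ,  0.19278976]), 'tcp_rot': array([-3.07956904e+00, -6.11118768e-01,  4.93008331e-04]), 'wrist_force': array([0.22906781, 0.13950887, 1.56223167]), 'torque': array([-0.00230706,  0.02221135,  0.04034473]), 'grip_force': 0.0, 'width': 1.0042951867518155}
```

View pics/top0.png

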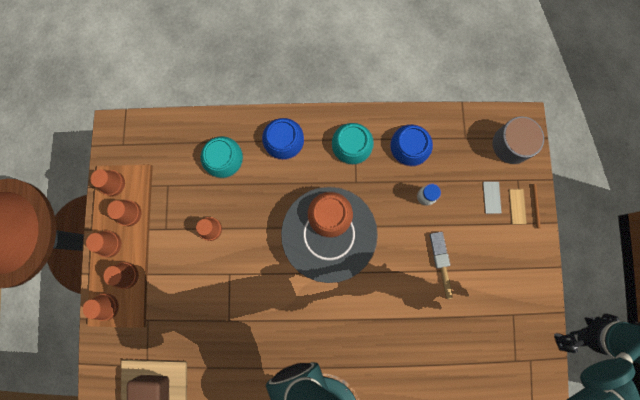

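View pics/side0.png

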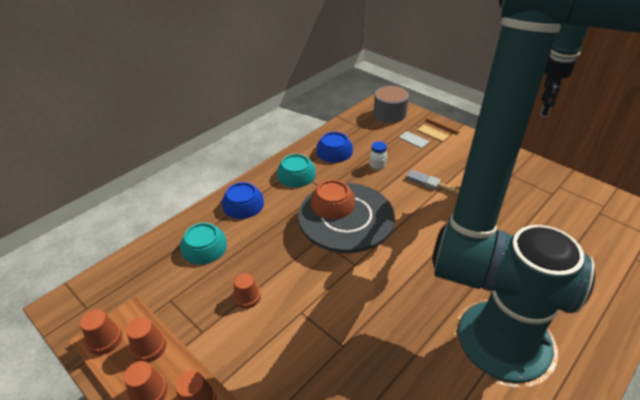

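The top view shows several objects that could be confused with the target:
- terracotta bowl on the wheel, (330,213)
- turquoise bowls, (221,156) and (352,143)
- blue bowls, (283,138) and (411,145)
- terracotta flowerpots, (208,228) and those on the tray at left

By the description, the target is the terracotta bowl at (330,213), which sits behind the white ring centred near (330,235). The jar is at (430,194) and the brush at (441,262).

```bash
cat >> h.py <<'E'
from scipy.optimize import least_squares
def circ(P,r):
    f=lambda c:np.hypot(P[:,0]-c[0],P[:,1]-c[1])-r
    s=least_squares(f,np.median(P[:,:2],0)+np.array([-.02,0]) ,loss='soft_l1',f_scale=.002);return s.x,np.sqrt(np.mean(s.fun**2))
def white(c,box):
    x0,y0,x1,y1=box;i=c['img'][y0:y1,x0:x1].astype(int)
    m=(i.min(2)>150)&(np.ptp(i,axis=2)<50)
    ys,xs=np.nonzero(m);return np.c_[xs+x0,ys+y0]
def bowlmask(c,box):
    x0,y0,x1,y1=box;h=cv2.cvtColor(c['img'],cv2.COLOR_RGB2HSV)
    m=np.zeros(h.shape[:2],np.uint8)
    mm=((h[...,0]<14)&(h[...,1]>110)&(h[...,2]>50)).astype(np.uint8)
    m[y0:y1,x0:x1]=mm[y0:y1,x0:x1]
    n,l,s,_=cv2.connectedComponentsWithStats(m);k=1+np.argmax(s[1:,4]);return (l==k).astype(np.uint8),s[k]
TB=(285,185,375,285);SB=(300,165,395,250)
def project(c,X):
    X=np.atleast_2d(X);p=X@np.array(c['R']).T+np.array(c['t']);u=p[:,:2]/p[:,2:]
    u=u*(1+c['k1']*(u**2).sum(1))[:,None];return u*[c['fx'],c['fy']]+[c['cx'],c['cy']]
def bowlpos(c,box):
    # silhouette bbox centre vs. projected silhouette of the known profile: fixed-point correction
    m,s=bowlmask(c,box);ct=max(cv2.findContours(m,0,1)[0],key=cv2.contourArea);h=cv2.convexHull(ct)
    M=cv2.moments(h);g=np.array([M['m10']/M['m00'],M['m01']/M['m00']])
    b=cast(c,g,.085)[0][:2]
    a=np.linspace(0,2*np.pi,72)
    for _ in range(4):
        pts=np.vstack([np.c_[b[0]+r*np.cos(a),b[1]+r*np.sin(a),0*a+.06+z] for r,z in((.065,0),(.065,.022),(.051,.047),(.048,.055))])
        H=cv2.convexHull(project(c,pts).astype(np.float32));M=cv2.moments(H)
        e=g-np.array([M['m10']/M['m00'],M['m01']/M['m00']])
        b=b+(cast(c,project(c,[[*b,.085]])[0]+e,.085)[0][:2]-b)
    return b,cv2.contourArea(h),cv2.contourArea(H)
E
python3 - <<'E'
from h import *
for n,B in(('top',TB),('side',SB)):
    c=imaging.read_camera(n);w=white(c,B);P=cast(c,w,.06)
    print(n,len(w),circ(P,.0715),bowlpos(c,B))
    h=cv2.cvtColor(c['img'],cv2.COLOR_RGB2HSV)
    if n=='top':
        d=(h[...,2]<85)&(h[...,1]<90);d[:180]=0;d[290:]=0;d[:,:275]=0;d[:,385:]=0
        for p,z in((208,228),.07),((430,190),.085),((438,238),.02),((450,295),.02):print(p,cast(c,p,z)[0])
    save(c,f'pics/{n}1.png',(B[0]-20,B[1]-20,B[2]+20,B[3]+20),4)
E
```

```text
top 203 (array([ 0.52155685, -0.02724703]), np.float64(0.001763295161107174)) (array([ 0.57678161, -0.03056859]), 1558.5, 1626.4942679426167)
(208, 228) [0.54157121 0.32385756 0.07      ]
(430, 190) [ 0.64052708 -0.32156015  0.085     ]
(438, 238) [ 0.50584397 -0.3545149   0.02      ]
(450, 295) [ 0.33669975 -0.38197802  0.02      ]
side 188 (array([ 0.5192967 , -0.02784841]), np.float64(0.002369538204917404)) (array([ 0.57230464, -0.10011771]), 3305.0, 1344.7805160528515)
```

View pics/top1.png

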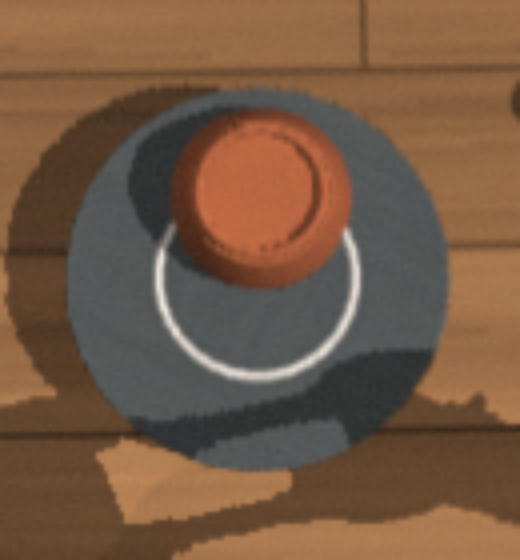

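The crop confirms it: a terracotta upside-down bowl with a foot ring on the wheel, sitting on the far part of the white ring. I'll push it towards the robot with two half-open fingertips, which cradle the wall.

```bash
sed -i "s/^SB=.*//; s/;SB=(.*/;SB=(305,172,362,226)/" h.py; sed -i "s/(h\[...,0\]<14)/(h[...,0]<10)/" h.py
cat >> h.py <<'E'
from scipy.spatial.transform import Rotation as Ro
def go(p,yaw):
    s=bot.read_state();R=Ro.from_rotvec(s['tcp_rot'])
    d=R.inv().apply(np.array(p)-s['tool_pos'])/.5
    T=Ro.from_matrix(np.array([[np.cos(yaw),np.sin(yaw),0],[np.sin(yaw),-np.cos(yaw),0],[0,0,-1]]))
    print('t',s['time'],'xyz',d.round(4),'a',((R.inv()*T).as_rotvec()/np.radians(30)).round(3))
E
python3 - <<'E'
from h import *
for n,B in(('top',TB),('side',SB)):
    c=imaging.read_camera(n);print(n,bowlpos(c,B))
go([.48,-.30,.19],-.055);go([.673,-.036,.19],-.055)
E
```

```text
top (array([ 0.57676548, -0.03070595]), 1557.0, 1626.505558066303)
side (array([ 0.57353584, -0.03096698]), 1323.0, 1424.7928138053976)
t 0.3 xyz [ 0.6581 -0.4284  0.0074] a [-0.001  0.     0.853]
t 0.3 xyz [ 1.2165 -0.769   0.0077] a [-0.001  0.     0.853]
```

Emit:
step_arm(
  series=[
    {"x": 0.658,"y": -0.428,"z": 0,"az": 0.85,"grip": -0.18},
    {"x": 0.658,"y": -0.428,"z": 0,"az": 0.85,"grip": -0.18},
    {"x": 0.658,"y": -0.428,"z": 0,"az": 0.85,"grip": -0.18},
    {"x": 0.658,"y": -0.428,"z": 0,"az": 0.85,"grip": -0.18},
    {"x": 0.658,"y": -0.428,"z": 0,"az": 0.85,"grip": -0.18},
    {"x": 0.658,"y": -0.428,"z": 0,"az": 0.85,"grip": -0.18},
    {"x": 0.658,"y": -0.428,"z": 0,"az": 0.85,"grip": -0.18},
    {"x": 0.658,"y": -0.428,"z": 0,"az": 0.85,"grip": -0.18},
    {"x": 0.658,"y": -0.428,"z": 0,"az": 0.85,"grip": -0.18},
    {"x": 0.658,"y": -0.428,"z": 0,"az": 0.85,"grip": -0.18},
  ],
)

```text
validation failed for argument at $.se...
```

```bash
python3 - <<'E'
from h import *
go([.673,-.036,.16],-.055);s=bot.read_state();print(s['tool_pos'],s['width'])
E
```

```text
t 0.3 xyz [ 1.2165 -0.7689  0.0677] a [-0.001  0.     0.853]
[ 0.25765827 -0.62360161  0.19352074] 1.0029235480054164
```

Emit:
step_arm(
  series=[
    {"x": 0.658,"y": -0.428,"z": 0.0,"ax": 0.0,"ay": 0.0,"az": 0.85,"grip": -0.18},
  ],
)

```text
time: 0.4
tool_pos: [0.2836, -0.5861, 0.1936]
tcp_rot: [3.118, 0.368, -0.002]
wrist_force: [1.2, 0.2, -0.9]
width: 0.854
grip_force: 0.0
```

All seven keys are needed in each row.

```bash
python3 - <<'E'
from h import *
go([.48,-.30,.19],-.055)
E
```

```text
t 0.4 xyz [ 0.5152 -0.4651  0.0052] a [0.005 0.003 0.553]
```

Emit:
step_arm(
  series=[
    {"x": 0.515,"y": -0.465,"z": 0.0,"ax": 0.0,"ay": 0.0,"az": 0.55,"grip": -0.18},
    {"x": 0.515,"y": -0.465,"z": 0.0,"ax": 0.0,"ay": 0.0,"az": 0.55,"grip": -0.18},
    {"x": 0.515,"y": -0.465,"z": 0.0,"ax": 0.0,"ay": 0.0,"az": 0.55,"grip": -0.18},
    {"x": 0.515,"y": -0.465,"z": 0.0,"ax": 0.0,"ay": 0.0,"az": 0.55,"grip": -0.18},
    {"x": 0.515,"y": -0.465,"z": 0.0,"ax": 0.0,"ay": 0.0,"az": 0.55,"grip": -0.18},
    {"x": 0.515,"y": -0.465,"z": 0.0,"ax": 0.0,"ay": 0.0,"az": 0.55,"grip": -0.18},
    {"x": 0.515,"y": -0.465,"z": 0.0,"ax": 0.0,"ay": 0.0,"az": 0.55,"grip": -0.18},
    {"x": 0.515,"y": -0.465,"z": 0.0,"ax": 0.0,"ay": 0.0,"az": 0.55,"grip": -0.18},
    {"x": 0.515,"y": -0.465,"z": 0.0,"ax": 0.0,"ay": 0.0,"az": 0.55,"grip": -0.18},
  ],
)

```text
time: 1.3
tool_pos: [0.4809, -0.2943, 0.1941]
tcp_rot: [3.14, -0.068, -0.0]
wrist_force: [0.4, -0.2, -1.2]
width: 0.589
grip_force: 0.0
```

```bash
python3 - <<'E'
from h import *
go([.673,-.036,.16],-.055);s=bot.read_state();print(s['tool_pos'],s['width'],s['q'])
E
```

```text
t 1.3 xyz [ 0.3615 -0.5328  0.0678] a [0.001 0.    0.023]
[ 0.48092613 -0.29432358  0.19406065] 0.5892473700806216 [-5.93016811e-01  5.42476150e-02  1.84503304e+00 -5.41724569e-04
  1.24214804e+00  1.02108579e+00]
```

Emit:
step_arm(
  series=[
    {"x": 0.36,"y": -0.533,"z": 0.068,"ax": 0.0,"ay": 0.0,"az": 0.02,"grip": -0.18},
    {"x": 0.36,"y": -0.533,"z": 0.068,"ax": 0.0,"ay": 0.0,"az": 0.02,"grip": -0.18},
    {"x": 0.36,"y": -0.533,"z": 0.068,"ax": 0.0,"ay": 0.0,"az": 0.02,"grip": -0.18},
    {"x": 0.36,"y": -0.533,"z": 0.068,"ax": 0.0,"ay": 0.0,"az": 0.02,"grip": -0.18},
    {"x": 0.36,"y": -0.533,"z": 0.068,"ax": 0.0,"ay": 0.0,"az": 0.02,"grip": -0.18},
    {"x": 0.36,"y": -0.533,"z": 0.068,"ax": 0.0,"ay": 0.0,"az": 0.02,"grip": -0.18},
    {"x": 0.36,"y": -0.533,"z": 0.068,"ax": 0.0,"ay": 0.0,"az": 0.02,"grip": -0.18},
    {"x": 0.36,"y": -0.533,"z": 0.068,"ax": 0.0,"ay": 0.0,"az": 0.02,"grip": -0.18},
    {"x": 0.36,"y": -0.533,"z": 0.068,"ax": 0.0,"ay": 0.0,"az": 0.02,"grip": -0.18},
  ],
)

```text
time: 2.2
tool_pos: [0.6722, -0.0389, 0.1594]
tcp_rot: [3.139, -0.09, -0.002]
wrist_force: [-0.7, -0.1, -0.1]
width: 0.59
grip_force: 0.0
```

```bash
python3 - <<'E'
from h import *
go([.675,-.036,.068],-.055);s=bot.read_state();print(s['tool_pos'],s['width'],s['q'])
for n,B in(('top',(300,150,370,260)),('side',(290,90,420,250))):save(imaging.read_camera(n),f'pics/{n}2.png',B,4)
a=cv2.imread('pics/top2.png');b=cv2.imread('pics/side2.png');h=440;a=cv2.resize(a,(280,440));b=cv2.resize(b,(358,440));cv2.imwrite('pics/m2.png',np.hstack([a,b]))
E
```

```text
t 2.2 xyz [ 0.0055 -0.0062  0.1828] a [ 0.002  0.002 -0.004]
[ 0.67221789 -0.0388601   0.15941555] 0.5902668974368553 [-9.41998822e-02  2.83567234e-01  1.64377370e+00 -9.93438959e-04
  1.21544112e+00  1.53416759e+00]
```

View pics/m2.png

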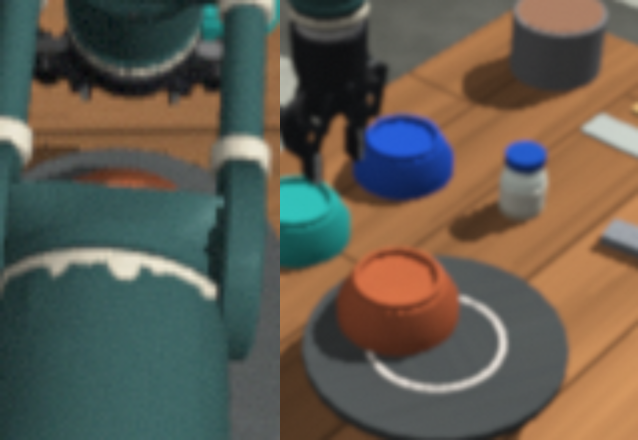

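The arm blocks the top view. In the side view the fingers hang behind the bowl, with the bowl and ring unobstructed, so I'll go down.

Emit:
step_arm(
  series=[
    {"x": 0.01,"y": -0.006,"z": 0.08,"ax": 0.0,"ay": 0.0,"az": 0.0,"grip": -0.18},
    {"x": 0.01,"y": -0.006,"z": 0.14,"ax": 0.0,"ay": 0.0,"az": 0.0,"grip": -0.18},
    {"x": 0.01,"y": -0.006,"z": 0.17,"ax": 0.0,"ay": 0.0,"az": 0.0,"grip": -0.18},
    {"x": 0.01,"y": -0.006,"z": 0.182,"ax": 0.0,"ay": 0.0,"az": 0.0,"grip": -0.18},
    {"x": 0.01,"y": -0.006,"z": 0.182,"ax": 0.0,"ay": 0.0,"az": 0.0,"grip": -0.18},
  ],
)

```text
time: 2.8
tool_pos: [0.6772, -0.0356, 0.0688]
tcp_rot: [3.14, -0.091, -0.001]
wrist_force: [-0.2, -0.6, 0.1]
width: 0.587
grip_force: 0.0
```

```bash
python3 - <<'E'
from h import *
go([.575+.071,-.034,.068],-.055)
c=imaging.read_camera('side');print(bowlpos(c,SB));save(c,'pics/side3.png',(280,130,400,250),5)
E
```

```text
t 2.8 xyz [-0.0625  0.0005  0.0017] a [ 0.     0.001 -0.005]
(array([ 0.57306466, -0.03058503]), 1312.0, 1425.850786904106)
```

View pics/side3.png

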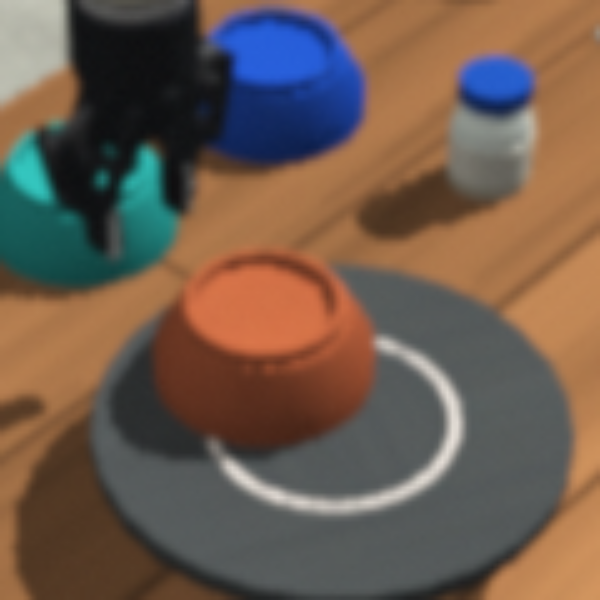

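The side view shows both fingertips at crop (108,250) and (180,205), level with and behind the bowl, which hasn't been touched. Starting the push slowly.

Emit:
step_arm(
  series=[
    {"x": -0.016,"y": 0.0,"z": 0.0,"ax": 0.0,"ay": 0.0,"az": 0.0,"grip": -0.18},
    {"x": -0.03,"y": 0.0,"z": 0.0,"ax": 0.0,"ay": 0.0,"az": 0.0,"grip": -0.18},
    {"x": -0.04,"y": 0.0,"z": 0.0,"ax": 0.0,"ay": 0.0,"az": 0.0,"grip": -0.18},
    {"x": -0.046,"y": 0.0,"z": 0.0,"ax": 0.0,"ay": 0.0,"az": 0.0,"grip": -0.18},
    {"x": -0.052,"y": 0.0,"z": 0.0,"ax": 0.0,"ay": 0.0,"az": 0.0,"grip": -0.18},
    {"x": -0.058,"y": 0.0,"z": 0.0,"ax": 0.0,"ay": 0.0,"az": 0.0,"grip": -0.18},
    {"x": -0.064,"y": 0.0,"z": 0.0,"ax": 0.0,"ay": 0.0,"az": 0.0,"grip": -0.18},
    {"x": -0.07,"y": 0.0,"z": 0.0,"ax": 0.0,"ay": 0.0,"az": 0.0,"grip": -0.18},
    {"x": -0.076,"y": 0.0,"z": 0.0,"ax": 0.0,"ay": 0.0,"az": 0.0,"grip": -0.18},
    {"x": -0.082,"y": 0.0,"z": 0.0,"ax": 0.0,"ay": 0.0,"az": 0.0,"grip": -0.18},
  ],
)

```text
time: 3.85
tool_pos: [0.6365, -0.0323, 0.0689]
tcp_rot: [-3.14, 0.089, 0.0]
wrist_force: [0.2, -0.7, 0.7]
width: 0.592
grip_force: 0.0
```

```bash
python3 - <<'E'
from h import *
go([.592,-.0314,.068],-.055);s=bot.read_state();print(s['tool_pos'],s['wrist_force'])
c=imaging.read_camera('side');print(bowlpos(c,(305,172,375,236)));save(c,'pics/side4.png',(280,130,400,250),5)
E
```

```text
t 3.85 xyz [-0.089   0.0033  0.0018] a [-0.     0.    -0.003]
[ 0.63651163 -0.03229325  0.06890999] [ 0.20906592 -0.6619835   0.65112098]
(array([ 0.57333875, -0.0304884 ]), 1320.0, 1425.629529521102)
```

View pics/side4.png

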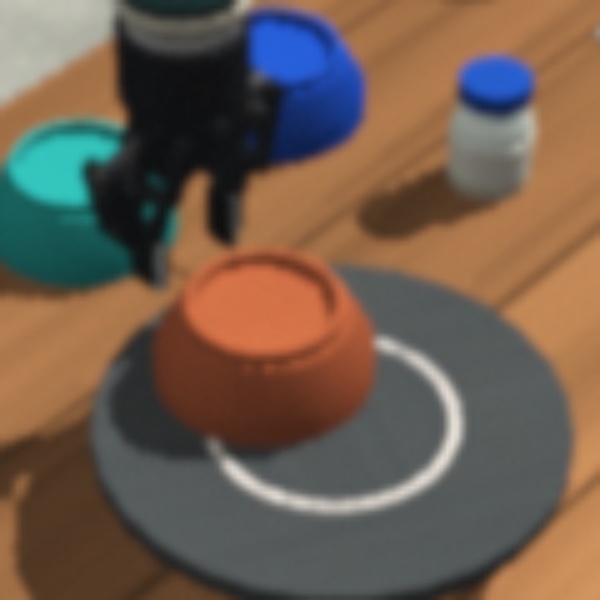

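```bash
python3 - <<'E'
from h import *
c=imaging.read_camera('side')
for z in(.065,.07,.075,.08,.09):print(z,cast(c,[(311,186.5),(326,178)],z).round(4)[:,:2].tolist())
print(project(c,[[.6365,-.0075,.075],[.6365,-.057,.075]]))
E
```

```text
0.065 [[0.6707, -0.0414], [0.664, -0.1022]]
0.07 [[0.6666, -0.0373], [0.6599, -0.0978]]
0.075 [[0.6624, -0.0331], [0.6558, -0.0933]]
0.08 [[0.6583, -0.029], [0.6517, -0.0888]]
0.09 [[0.65, -0.0207], [0.6435, -0.0799]]
[[311.3456663  194.47184134]
 [322.63416116 186.41044771]]
```

```bash
python3 - <<'E'
from h import *
c=imaging.read_camera('side')
print(project(c,[[.6365,y,z] for y in(-.0075,-.057) for z in(.07,.08,.09,.1)]).round(1).tolist())
im=c['img'][165:205,295:345,::-1].astype(float)/255
cv2.imwrite('pics/s5.png',cv2.resize((im**.5*255).astype(np.uint8),None,fx=12,fy=12,interpolation=cv2.INTER_NEAREST))
E
```

```text
[[311.4, 195.7], [311.3, 193.2], [311.2, 190.7], [311.1, 188.1], [322.7, 187.7], [322.6, 185.2], [322.6, 182.6], [322.6, 180.1]]
```

View pics/s5.png

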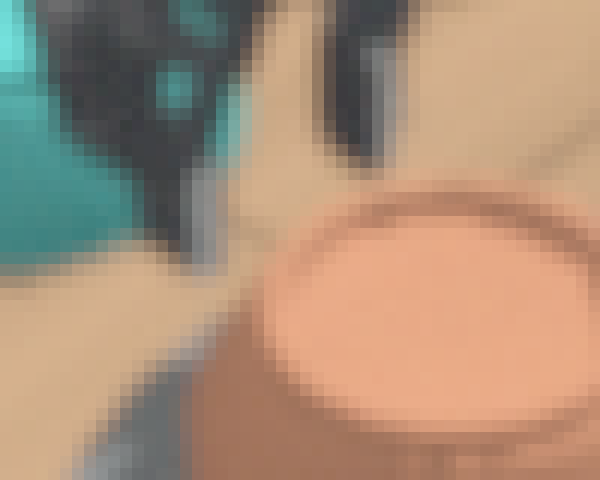

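```bash
python3 - <<'E'
from h import *
s=bot.read_state();print(s['tool_pos'],s['q'])
for n in('top','side'):
    c=imaging.read_camera(n)
    # start pose: finger tips at TCP +- 50mm along tool y (-67.6deg)
    u=np.array([np.cos(np.radians(-67.6)),np.sin(np.radians(-67.6)),0])*.05
    P=np.array([.2575,-.6235,.1935]);print(n,project(c,[P,P+u+[0,0,.013],P-u+[0,0,.013],P+[0,0,.04]]).round(1).tolist())
    print(project(c,[[0,0,0],[.646,-.0,.068]]).round(1).tolist())
a=cv2.imread('pics/top0.png')[300:370,540:640];b=cv2.imread('pics/side0.png')[70:140,510:610]
cv2.imwrite('pics/s6.png',cv2.resize(np.vstack([a,b]),None,fx=4,fy=4))
E
```

```text
[ 0.63655995 -0.03231114  0.06895842] [-8.98071891e-02  2.95738835e-01  1.80541269e+00  2.98689201e-05
  1.04054419e+00  1.53768207e+00]
top [[561.3, 326.3], [580.0, 318.4], [547.6, 335.5], [569.8, 328.3]]
[[322.3, 413.4], [318.9, 190.9]]
side [[538.1, 121.4], [539.9, 109.6], [538.8, 126.4], [542.1, 110.1]]
[[503.9, 338.6], [307.4, 196.1]]
```

View pics/s6.png

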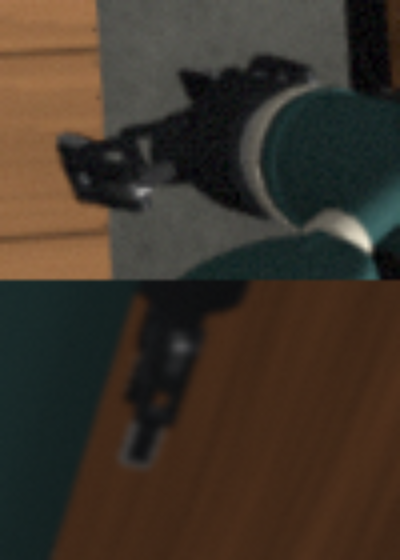

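The fingertip images sit about 25–40 mm higher than the reported TCP implies, both here and in the start pictures. The tips are therefore above the bowl's wall. I'll back off, then lower in stages while watching force and camera.

Emit:
step_arm(
  series=[
    {"x": 0.06,"y": 0.0,"z": 0.0,"ax": 0.0,"ay": 0.0,"az": 0.0,"grip": -0.18},
    {"x": 0.085,"y": 0.0,"z": 0.0,"ax": 0.0,"ay": 0.0,"az": 0.0,"grip": -0.18},
    {"x": 0.085,"y": 0.0,"z": 0.0,"ax": 0.0,"ay": 0.0,"az": 0.0,"grip": -0.18},
    {"x": 0.085,"y": 0.0,"z": 0.012,"ax": 0.0,"ay": 0.0,"az": 0.0,"grip": -0.18},
    {"x": 0.085,"y": 0.0,"z": 0.024,"ax": 0.0,"ay": 0.0,"az": 0.0,"grip": -0.18},
    {"x": 0.085,"y": 0.0,"z": 0.036,"ax": 0.0,"ay": 0.0,"az": 0.0,"grip": -0.18},
    {"x": 0.085,"y": 0.0,"z": 0.036,"ax": 0.0,"ay": 0.0,"az": 0.0,"grip": -0.18},
  ],
)

```text
time: 4.8
tool_pos: [0.6772, -0.0346, 0.0491]
tcp_rot: [-3.14, 0.089, 0.005]
wrist_force: [-1.0, -0.4, 0.2]
width: 0.591
grip_force: 0.0
```

```bash
python3 - <<'E'
from h import *
c=imaging.read_camera('side');s=bot.read_state();p=s['tool_pos'];print(p,s['wrist_force'])
a=np.radians(-93.2);u=np.array([np.cos(a),np.sin(a),0])
# tips predicted at several true heights
for z in(.06,.07,.08,.09,.1):print(z,project(c,[[*(p-.03*u)[:2],z],[*(p+.03*u)[:2],z]]).round(1).tolist())
im=c['img'][150:200,285:345,::-1].astype(float)/255
cv2.imwrite('pics/s7.png',cv2.resize((im**.5*255).astype(np.uint8),None,fx=10,fy=10,interpolation=cv2.INTER_NEAREST))
E
```

```text
[ 0.67782551 -0.03460637  0.04981185] [ 0.59983415 -0.92572717  0.18094195]
0.06 [[300.6, 192.4], [314.9, 183.3]]
0.07 [[300.4, 189.9], [314.9, 180.9]]
0.08 [[300.3, 187.3], [314.8, 178.4]]
0.09 [[300.2, 184.8], [314.7, 175.8]]
0.1 [[300.0, 182.3], [314.7, 173.3]]
```

View pics/s7.png

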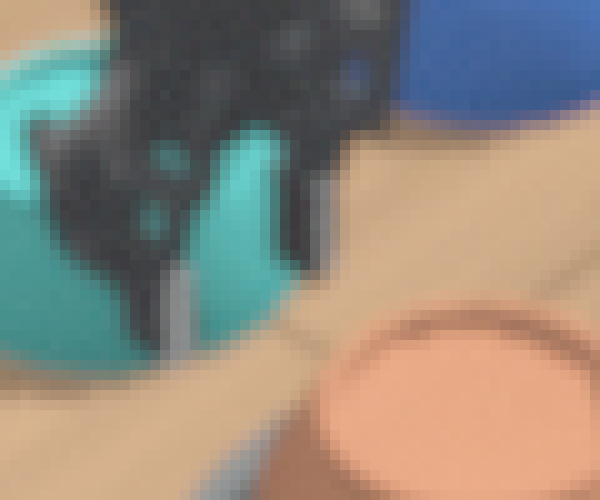

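The tip pixels (302,185) and (316,177) put the true tip height at about 0.086–0.094, against a reported 0.049. I'll lower another 18 mm and measure again.

Emit:
step_arm(
  series=[
    {"x": 0.0,"y": 0.0,"z": 0.012,"ax": 0.0,"ay": 0.0,"az": 0.0,"grip": -0.18},
    {"x": 0.0,"y": 0.0,"z": 0.024,"ax": 0.0,"ay": 0.0,"az": 0.0,"grip": -0.18},
    {"x": 0.0,"y": 0.0,"z": 0.036,"ax": 0.0,"ay": 0.0,"az": 0.0,"grip": -0.18},
    {"x": 0.0,"y": 0.0,"z": 0.036,"ax": 0.0,"ay": 0.0,"az": 0.0,"grip": -0.18},
  ],
)

```text
time: 5.25
tool_pos: [0.678, -0.0346, 0.0315]
tcp_rot: [-3.14, 0.089, 0.004]
wrist_force: [-0.1, 0.4, 0.1]
width: 0.593
grip_force: 0.0
```

```bash
cat >> h.py <<'E'
def tips(c):
    # lowest gripper pixels (grey/dark, low saturation) per column left of/behind the bowl
    h=cv2.cvtColor(c['img'],cv2.COLOR_RGB2HSV);m=((h[...,1]<75)&(h[...,2]<150)).astype(np.uint8);m[:140]=0
    l=cv2.connectedComponents(m)[1]
    return m
E
python3 - <<'E'
from h import *
c=imaging.read_camera('side');s=bot.read_state();p=s['tool_pos'];print(p,s['wrist_force'])
for z in(.06,.07,.08,.09):print(z,project(c,[[*(p+[-.011,.03,0])[:2],z],[*(p+[-.011,-.03,0])[:2],z]]).round(1).tolist())
m=tips(c)
for r in range(172,200):print(r,''.join('#' if v else '.' for v in m[r,290:335]))
print(bowlpos(c,SB)[0])
E
```

```text
[ 0.67842624 -0.0346437   0.03199657] [0.05420375 0.05788315 0.04237228]
0.06 [[303.4, 194.1], [317.0, 184.6]]
0.07 [[303.3, 191.6], [316.9, 182.1]]
0.08 [[303.2, 189.1], [316.9, 179.6]]
0.09 [[303.0, 186.6], [316.8, 177.0]]
172 ################.......#####.................
173 ###############........#####.................
174 #########...###.........####.................
175 .#######....##.........#####.................
176 .#######....##.........#####.................
177 ..#######...#..........#####.................
178 ..########.##...........####.................
179 ...##########..........#####.................
180 ....#########..........#.###.................
181 ......########........#......................
182 .......#######.......#.......................
183 ........######.....#.........................
184 ........#######..#...........................
185 ........########.............................
186 ........######...............................
187 ##############...............................
188 ..........####...............................
189 ...........###...............................
190 ............#................................
191 .............................................
192 .............................................
193 .............................................
194 ....................##.......................
195 ..................###........................
196 .................####........................
197 ................#####........................
198 ...............#####.........................
199 ...............#####.........................
[ 0.57316447 -0.03062325]
```

True tip height is now about 0.076. Lower 5 mm more and begin the slow push.

Emit:
step_arm(
  series=[
    {"x": 0.0,"y": 0.0,"z": 0.006,"ax": 0.0,"ay": 0.0,"az": 0.0,"grip": -0.18},
    {"x": 0.0,"y": 0.0,"z": 0.01,"ax": 0.0,"ay": 0.0,"az": 0.0,"grip": -0.18},
    {"x": -0.016,"y": 0.0,"z": 0.01,"ax": 0.0,"ay": 0.0,"az": 0.0,"grip": -0.18},
    {"x": -0.03,"y": 0.0,"z": 0.01,"ax": 0.0,"ay": 0.0,"az": 0.0,"grip": -0.18},
    {"x": -0.038,"y": 0.0,"z": 0.01,"ax": 0.0,"ay": 0.0,"az": 0.0,"grip": -0.18},
    {"x": -0.044,"y": 0.0,"z": 0.01,"ax": 0.0,"ay": 0.0,"az": 0.0,"grip": -0.18},
    {"x": -0.05,"y": 0.0,"z": 0.01,"ax": 0.0,"ay": 0.0,"az": 0.0,"grip": -0.18},
    {"x": -0.056,"y": 0.0,"z": 0.01,"ax": 0.0,"ay": 0.0,"az": 0.0,"grip": -0.18},
    {"x": -0.062,"y": 0.0,"z": 0.01,"ax": 0.0,"ay": 0.0,"az": 0.0,"grip": -0.18},
    {"x": -0.068,"y": 0.0,"z": 0.01,"ax": 0.0,"ay": 0.0,"az": 0.0,"grip": -0.18},
    {"x": -0.074,"y": 0.0,"z": 0.01,"ax": 0.0,"ay": 0.0,"az": 0.0,"grip": -0.18},
  ],
)

```text
time: 6.4
tool_pos: [0.6429, -0.0328, 0.0282]
tcp_rot: [3.14, -0.089, 0.003]
wrist_force: [2.7, -0.8, -1.7]
width: 0.592
grip_force: 1.4
```

```bash
python3 - <<'E'
from h import *
c=imaging.read_camera('side');s=bot.read_state();print(s['tool_pos'],s['wrist_force'],s['grip_force'])
print(bowlpos(c,(305,172,375,236)));m=tips(c)
for r in range(176,204):print(r,''.join('#' if v else '.' for v in m[r,295:340]))
E
```

```text
[ 0.64222867 -0.03275625  0.02813952] [ 2.00941068 -1.0214359  -0.67588164] 1.5445275339061482
(array([ 0.57024819, -0.03010411]), 1362.0, 1429.957680341322)
176 ..############...###.......#####.............
177 ..#############..###.......####..............
178 ...################.......#####..............
179 ...################.......#####..............
180 ...#########...####........####..............
181 ....########....##........##.................
182 ....########....#............................
183 .....#######...##............................
184 .....###########.............................
185 .....###########.............................
186 ....############.............................
187 ###......#######.............................
188 ..........#######............................
189 ...........######............................
190 ...........######............................
191 ............######...........................
192 ............######...........................
193 ............######...........................
194 .............#####...........................
195 .............####............................
196 .............####............................
197 ............#####............................
198 ...........######............................
199 ..........######.............................
200 ..........######.............................
201 .........#######.............................
202 ........########.............................
203 .......#########.............................
```

Contact made at about 2.5 N and the bowl is sliding. Continuing.

Emit:
step_arm(
  series=[
    {"x": -0.006,"y": 0.0,"z": 0.0,"ax": 0.0,"ay": 0.0,"az": 0.0,"grip": -0.18},
    {"x": -0.012,"y": 0.0,"z": 0.0,"ax": 0.0,"ay": 0.0,"az": 0.0,"grip": -0.18},
    {"x": -0.018,"y": 0.0,"z": 0.0,"ax": 0.0,"ay": 0.0,"az": 0.0,"grip": -0.18},
    {"x": -0.024,"y": 0.0,"z": 0.0,"ax": 0.0,"ay": 0.0,"az": 0.0,"grip": -0.18},
    {"x": -0.03,"y": 0.0,"z": 0.0,"ax": 0.0,"ay": 0.0,"az": 0.0,"grip": -0.18},
    {"x": -0.036,"y": 0.0,"z": 0.0,"ax": 0.0,"ay": 0.0,"az": 0.0,"grip": -0.18},
    {"x": -0.042,"y": 0.0,"z": 0.0,"ax": 0.0,"ay": 0.0,"az": 0.0,"grip": -0.18},
    {"x": -0.048,"y": 0.0,"z": 0.0,"ax": 0.0,"ay": 0.0,"az": 0.0,"grip": -0.18},
  ],
)

```text
time: 7.25
tool_pos: [0.6183, -0.0312, 0.0281]
tcp_rot: [-3.14, 0.089, -0.001]
wrist_force: [3.0, 0.5, -1.0]
width: 0.586
grip_force: 1.7
```

```bash
python3 - <<'E'
from h import *
c=imaging.read_camera('side');s=bot.read_state();print(s['tool_pos'],s['wrist_force'],s['grip_force'])
print(bowlpos(c,(305,172,385,246)))
w=white(c,(300,165,395,250));print(circ(cast(c,w,.06),.0715))
E
```

```text
[ 0.6176622  -0.03114583  0.02808732] [ 2.16001398 -0.09452666  1.13497839] 1.5609994552654705
(array([ 0.54678359, -0.02661772]), 1401.5, 1464.4852679090109)
(array([ 0.40779559, -0.03086906]), np.float64(0.028494879092866927))
```

Emit:
step_arm(
  series=[
    {"x": -0.006,"y": 0.001,"z": 0.0,"ax": 0.0,"ay": 0.0,"az": 0.0,"grip": -0.18},
    {"x": -0.012,"y": 0.002,"z": 0.0,"ax": 0.0,"ay": 0.0,"az": 0.0,"grip": -0.18},
    {"x": -0.018,"y": 0.003,"z": 0.0,"ax": 0.0,"ay": 0.0,"az": 0.0,"grip": -0.18},
    {"x": -0.024,"y": 0.004,"z": 0.0,"ax": 0.0,"ay": 0.0,"az": 0.0,"grip": -0.18},
    {"x": -0.03,"y": 0.005,"z": 0.0,"ax": 0.0,"ay": 0.0,"az": 0.0,"grip": -0.18},
    {"x": -0.036,"y": 0.005,"z": 0.0,"ax": 0.0,"ay": 0.0,"az": 0.0,"grip": -0.18},
    {"x": -0.042,"y": 0.005,"z": 0.0,"ax": 0.0,"ay": 0.0,"az": 0.0,"grip": -0.18},
  ],
)

```text
time: 8.0
tool_pos: [0.5971, -0.0327, 0.0281]
tcp_rot: [3.14, -0.089, 0.001]
wrist_force: [3.8, -0.7, 1.1]
width: 0.589
grip_force: 1.9
```

```bash
python3 - <<'E'
from h import *
c=imaging.read_camera('side');s=bot.read_state();print(s['tool_pos'],s['wrist_force'],s['grip_force'])
print(bowlpos(c,(305,172,385,246)))
w=white(c,(318,190,378,250));P=cast(c,w,.06)
f=lambda q:np.hypot(P[:,0]-q[0],P[:,1]-q[1])-.0715
r=least_squares(f,[.52,-.027],loss='soft_l1',f_scale=.002);print(len(w),r.x,np.abs(r.fun).mean())
E
```

```text
[ 0.59650294 -0.03268138  0.02804723] [3.36956858 0.12195558 1.86698908] 1.7750850494758197
(array([ 0.52557942, -0.02819113]), 1404.5, 1490.539983911207)
125 [ 0.51915747 -0.02758843] 0.0023282601360358397
```

6 mm to go. I'll finish the push, then back off and rise.

Emit:
step_arm(
  series=[
    {"x": -0.005,"y": 0.0,"z": 0.0,"ax": 0.0,"ay": 0.0,"az": 0.0,"grip": -0.18},
    {"x": -0.01,"y": 0.0,"z": 0.0,"ax": 0.0,"ay": 0.0,"az": 0.0,"grip": -0.18},
    {"x": -0.012,"y": 0.0,"z": 0.0,"ax": 0.0,"ay": 0.0,"az": 0.0,"grip": -0.18},
    {"x": -0.012,"y": 0.0,"z": 0.0,"ax": 0.0,"ay": 0.0,"az": 0.0,"grip": -0.18},
    {"x": 0.0,"y": 0.0,"z": 0.0,"ax": 0.0,"ay": 0.0,"az": 0.0,"grip": -0.18},
    {"x": 0.04,"y": 0.0,"z": 0.0,"ax": 0.0,"ay": 0.0,"az": 0.0,"grip": -0.18},
    {"x": 0.1,"y": 0.0,"z": 0.0,"ax": 0.0,"ay": 0.0,"az": 0.0,"grip": -0.18},
    {"x": 0.12,"y": 0.0,"z": 0.0,"ax": 0.0,"ay": 0.0,"az": 0.0,"grip": -0.18},
    {"x": 0.12,"y": 0.0,"z": -0.08,"ax": 0.0,"ay": 0.0,"az": 0.0,"grip": -0.18},
    {"x": 0.12,"y": 0.0,"z": -0.16,"ax": 0.0,"ay": 0.0,"az": 0.0,"grip": -0.18},
    {"x": 0.12,"y": 0.0,"z": -0.24,"ax": 0.0,"ay": 0.0,"az": 0.0,"grip": -0.18},
    {"x": 0.12,"y": 0.0,"z": -0.3,"ax": 0.0,"ay": 0.0,"az": 0.0,"grip": -0.18},
  ],
)

```text
time: 9.25
tool_pos: [0.6564, -0.0359, 0.1798]
tcp_rot: [-3.14, 0.089, 0.002]
wrist_force: [1.6, -0.3, 0.3]
width: 0.589
grip_force: 0.0
```

```bash
cat > chk.py <<'E'
from h import *
for n,B,W in(('side',(305,172,385,246),(305,180,385,255)),('top',(285,185,375,285),(295,195,365,275))):
    c=imaging.read_camera(n)
    try:
        print(n,bowlpos(c,B));P=cast(c,white(c,W),.06)
        f=lambda q:np.hypot(P[:,0]-q[0],P[:,1]-q[1])-.0715
        r=least_squares(f,[.52,-.027],loss='soft_l1',f_scale=.002);print(len(P),r.x,np.abs(r.fun).mean())
    except Exception as e:print(n,e)
    save(c,f'pics/chk_{n}.png',(280,170,400,290),5)
E
python3 chk.py; python3 -c "
from h import *
go([.55,-.35,.20],-.055)"
```

```text
side (array([ 0.51908804, -0.0277548 ]), 1402.5, 1499.884018333396)
88 [ 0.51892668 -0.02767579] 0.0020517394932773715
top attempt to get argmax of an empty sequence
t 9.35 xyz [-0.183   0.639  -0.0335] a [ 0.001 -0.014 -0.003]
```

The side view says centred. I'll swing the arm aside so the top camera can confirm.

Emit:
step_arm(
  series=[
    {"x": -0.18,"y": 0.64,"z": -0.05,"ax": 0.0,"ay": 0.0,"az": 0.0,"grip": -0.18},
    {"x": -0.18,"y": 0.64,"z": -0.05,"ax": 0.0,"ay": 0.0,"az": 0.0,"grip": -0.18},
    {"x": -0.18,"y": 0.64,"z": -0.05,"ax": 0.0,"ay": 0.0,"az": 0.0,"grip": -0.18},
    {"x": -0.18,"y": 0.64,"z": -0.05,"ax": 0.0,"ay": 0.0,"az": 0.0,"grip": -0.18},
    {"x": -0.18,"y": 0.64,"z": -0.05,"ax": 0.0,"ay": 0.0,"az": 0.0,"grip": -0.18},
    {"x": -0.18,"y": 0.64,"z": -0.05,"ax": 0.0,"ay": 0.0,"az": 0.0,"grip": -0.18},
    {"x": -0.18,"y": 0.64,"z": -0.05,"ax": 0.0,"ay": 0.0,"az": 0.0,"grip": -0.18},
    {"x": -0.18,"y": 0.64,"z": -0.05,"ax": 0.0,"ay": 0.0,"az": 0.0,"grip": -0.18},
  ],
)

```text
time: 10.15
tool_pos: [0.5458, -0.3539, 0.2011]
tcp_rot: [-3.14, 0.097, 0.006]
wrist_force: [0.2, 0.5, -1.0]
width: 0.586
grip_force: 0.0
```

```bash
python3 chk.py
```

```text
side (array([ 0.51981817, -0.0281905 ]), 1418.5, 1498.3104507864919)
92 [ 0.51884859 -0.02778173] 0.0021210950125028077
top (array([ 0.52045964, -0.02664291]), 1543.5, 1646.8246277922299)
231 [ 0.52138406 -0.02688697] 0.0016361186911932116
```

View pics/chk_top.png

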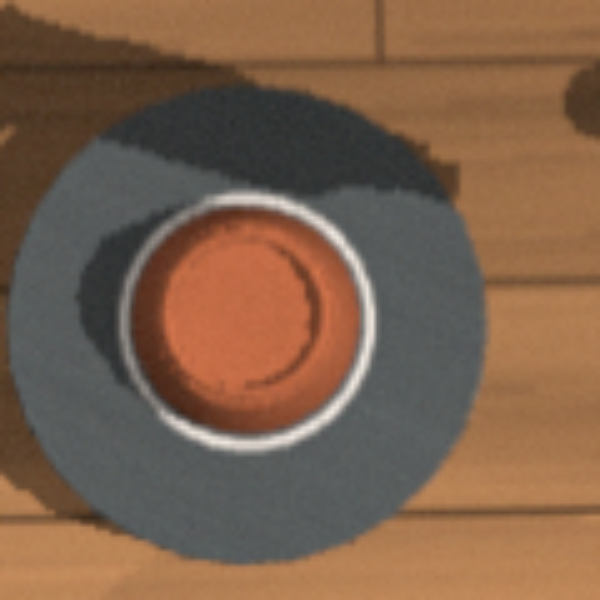

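The top view shows the bowl centred in the ring, with both centres near crop (247,322) and an error of about 1 mm in both cameras. The hand is clear.

```bash
python3 -c "
from workcell import bot
print(bot.finish_job())"
```

```text
the job is handed in; nothing more can be done
None
```

The bowl was pushed flat across the wheel into the white ring, about 1 mm off centre in both camera views, with wrist force readings under about 4 N while pushing; the hand is clear and the job is handed in (no verdict was returned).

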